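Unlock the knife box and hold up its padlock

ROBOT

A 6-joint arm with a two-finger parallel gripper is mounted at the origin on a cart in front of the work surface, level with it; the furniture and walls round the work are solid. World frame = base frame: x ahead of the robot, y to its left, z up, the work surface at z = 0. Lengths are in m, angles in rad, forces in N, time in s.
With the tool pointing down it reaches from about 0.375 to 0.925 m from the base axis. Payload 5.7 kg.
Tool frame: the origin (TCP) lies at the very end of the fingers, on their centre line; the grasp point (between the pads) lies 19 mm behind it; x points along the fingers, y is the direction in which the jaws open and shut, and the axes are right-handed (so a half turn about x gives the same grasp; the last joint's range is limited). The gripper opens to 88 mm and grips with 3 to 60 N. Pads are 20 mm wide; open, the fingers measure 115 mm over their backs; the gripper's body (75 mm by 178 mm) begins 61 mm behind the grasp point.
Start: joints at [1.037, 0.359, 1.51, -0, 1.272, -0.115], TCP at [0.244, 0.548, 0.223] pointing down, gripper open.
Joint ranges: [-2.97, 2.97], [-1.01, 2.36], [0.21, 2.38], [-0.96, 4.11], [0.2, 2.71], [-2.98, 2.98]. Speed limits (rad/s): [2.39, 2.39, 3.14, 3.14, 3.14, 3.14].

INTERFACE

Orientations are given as [roll, pitch, yaw] about the fixed x, y, z axes, in that order (R = Rz(yaw) Ry(pitch) Rx(roll)).
In Python, from workcell import move_to, move_straight, movej, gripper_to, hold, solve_ik, read_camera, MotionError, job_done, get_t, get_q, get_dq, get_tau, get_position, get_orientation, get_force, get_ft_torque, get_gripper_width gives the robot as it stands. Calls block until the motion is done:
- move_to(position, orientation): joint-space move of the TCP to a pose.
- move_straight(position, orientation=None, v=0.15, until_force=None): straight line of the TCP; orientation=None keeps the orientation; v is the mean speed in m/s. With until_force (N) it stops when the force on the tool has changed by that much, and returns True; else False.
- movej(angles): joint-space move.
- gripper_to(opening): finger opening in m; the grip force is fixed at half the most; returns when the fingers have stopped.
- hold(seconds).
- solve_ik(position, orientation): joint angles nearest the present ones, or None.
- read_camera(name): name is "side" or "top" or "wrist"; returns a dict with "pixels" (384x512x3 uint8, blue, green, red), "mtx" (3x3 intrinsics, pixels), "R" (3x3) and "t" (3): a world point X has camera coordinates R X + t. Camera axes: x right, y down, z forward; pixel columns grow to the right and rows downward; lengths in m; the calibration is good to about 2 mm. A picture is of the moment at which its call begins. There is no depth.
A pose or a line that the arm cannot do raises MotionError and nothing moves.
- job_done(): hands the job in, once; it reports no verdict.
Readings, each from a call of its own:
- get_t(): time.
- get_q(): joint angles.
- get_dq(): joint speeds.
- get_tau(): joint torques, N m.
- get_position(): TCP position.
- get_orientation(): TCP orientation.
- get_force(): force on the tool from outside, world axes, zero at the start.
- get_ft_torque(): the same for the moment, N m.
- get_gripper_width(): finger opening in m.
Only numpy, scipy, OpenCV 4.12 (cv2) and the standard library are available. Lean on these libraries where they do the work, as an engineer would, in place of code of your own. Each camera call takes 0.05 s, during which the arm holds its last target.

TASK

Open the combination padlock on the olive-green knife box: turn its dial clockwise (seen from above) until the pointer clicks in at the red dot, then anticlockwise until it clicks in at the yellow dot, and draw the case of the lock back from the staple so that the shackle opens, without wrenching it. Slip the open shackle out of the staple, lift the padlock off and hold it up in the gripper, open, at least 10 cm above the deck of the box; the program finishes while still holding it steady there. Leave the things lying around the box where they are.

Things in the scene. Friction and masses are not known exactly. Their poses are not given: they have to be found in the camera images.
- knife_box: Fixed low olive-green steel box, 240 (x) x 260 (y) mm. Origin: centre of its underside, on the table; its x axis points across it away from the robot. Front half: deck, 58 mm up, on which the padlock lies between two angle irons (10 mm high, 58 mm apart in y, open toward the robot) that keep it from turning. Rear half: lid, 5 mm higher, with a hasp strap (2.5 mm thick) lying round the staple's foot.
- staple_mid (a point): Centre of the steel staple's opening, 13 mm above the deck; fixed, axes as the box's. An upright arch of 5 mm bar standing across the box's x axis: opening 16 mm wide (y), 20 mm high, top 25 mm above the deck. The shackle's toe leg passes through it along x. The strap's front edge lies 8.5 mm in front of this point.
- padlock_center (a point): Centre of the loose padlock's laminated steel case, 52 (x) x 56 (y) x 26 mm (z), lying flat on the deck, dial up; 0.4 to 0.6 kg in all. Its x axis points to the shackle, away from the robot, along the box's x; z up. At the start the staple's centre is 36 mm ahead (+x) of this point. Once the lock is set, pull the case to -x: 3.5 mm of slack, then the shackle, hooked on the staple, slides out 24 mm.
- shackle_bow (a point): Middle of the bow of the square shackle (8 mm steel bar, legs 16 mm to either side of the case's x axis, 13 mm above the deck; the toe leg is on the -y side). Shut: 46 mm ahead of the case's centre, 16 mm clear inside. Fully open the toe's end stands 18 mm off the case: bring the lock forward until the staple is in that gap, its centre 35 mm ahead of the case's centre, then lift straight up.
- dial_knob (a point): Centre of the dial's black fluted round knob: 29.6 mm diameter, 18 mm high, axis upright over the case's centre, from 29 to 47 mm above the deck (this point 38 mm). Can be gripped at any yaw; the whole lock can be turned, drawn and lifted by it. Below it a flat steel skirt, 41 mm diameter, 3.7 mm high on the case's top. Turning takes at most 0.08 N m.
- pointer (a point): The black pointer bar on the dial's steel skirt, 17.8 mm from the dial's axis; the white line on top of the knob, from its centre to its edge, points the same way. It turns with the dial.
- red_dot (a point): Red painted dot (5 mm) on the black ring of the case, 22.8 mm from the dial's axis, on the robot's side, left.
- yellow_dot (a point): Yellow painted dot (5 mm) on the same ring, 60 degrees anticlockwise (seen from above) of the red dot, on the robot's side, right.
- dial (a joint): Dial angle in the case, rad, growing anticlockwise seen from above: 0 pointer at red dot, 1.047 at yellow dot; starts at 0.9 to 2.3. Clicks and stays every 0.349 rad (the dots are clicks). A hidden wheel is carried along clockwise and must be left at red within 0.2 rad: do not overrun red by half a click, nor yellow by more than one. If it stays locked, turn anticlockwise to 2.3 and set both again.
- shackle (a joint): How far the shackle is drawn out of the case, m: 0 shut, 0.024 fully open. Locked unless the dial has been set to red, then yellow; then it slides with about 2 N and stays where it is left.
- tape_measure: Black pocket tape, 66x64x31 mm, loose bystander; origin under its centre.
- quoin_key: T-shaped steel quoin key, 88x129x17 mm, loose bystander; origin under its centre.
- glasses: Black reading glasses, 130x116x36 mm, loose bystander; origin under their centre.

How it is judged:
On the way, in this order (a step that is already met when the one before it is completed fails the run):
1. the dial has been turned clockwise to the red dot (pointer within 0.2 rad of it) with the shackle still shut (value of joint dial between -0.2 and 0.2 rad and value of joint shackle below 0.006 m), for 0.1 s.
2. the dial has been turned back anticlockwise to the yellow dot (pointer within 0.2 rad of it) with the shackle still shut (value of joint dial between 0.847 and 1.247 rad and value of joint shackle below 0.006 m), for 0.1 s.
3. the shackle has been drawn out at least 18 mm while it is on the staple (value of joint shackle above 0.018 m and height (world z) of padlock_center below 0.1 m), for 0.1 s.
At the end, for the whole second after the job is handed in: The padlock is off the staple and held still (under 0.05 m/s) between the fingers, its centre at least 100 mm above the deck (z above 0.158), the shackle drawn out at least 16 mm, and the lock touches nothing of the box (height (world z) of padlock_center above 0.158 m and value of joint shackle above 0.016 m and contact force between the fingers and padlock above 1 N and contact force between padlock and knife_box below 0.2 N and linear speed of padlock below 0.05 m/s); the arm keeps its last pose, push and grip.
It fails at once if the lock is wrenched or slammed: more than 60 N between padlock and box or staple (contact force between padlock and knife_box above 60 N).
It fails at once if the tape measure is pushed more than 25 mm (distance of tape_measure from where it was at the start of the episode above 0.025 m).
It fails at once if the quoin key is pushed more than 25 mm (distance of quoin_key from where it was at the start of the episode above 0.025 m).
It fails at once if the pair of glasses is pushed more than 25 mm (distance of glasses from where it was at the start of the episode above 0.025 m).
It also fails if it takes over 58 s, if anything falls off the work surface, if the arm or the gripper's body presses on something with over 40 N, if the wrist force passes 120 N, or if a joint passes its speed limit or range.

## Working session

There is one attempt and no reset: what is moved stays moved. The work goes in short steps, each a Python script; the robot and the scene stay as the last script left them, time stands still between calls to the robot, and variables do not carry over. Pictures are saved under pics/ and viewed, and the job is handed in when it is done.

```bash
ls; mkdir -p pics; python3 - <<'E'
from workcell import *
import cv2
for n in("side","top","wrist"):
    c=read_camera(n); cv2.imwrite(f"pics/a_{n}.png",c["pixels"]); print(n,c["mtx"].tolist(),c["R"].tolist(),c["t"])
print(get_t(),get_position(),get_orientation(),get_gripper_width())
E
```

```text
pics
side [[353.6654014674206, 0.0, 257.67733971776846], [0.0, 353.6654014674206, 186.91489247702032], [0.0, 0.0, 1.0]] [[-0.9833283280635455, -0.18046103480725642, 0.022343100591614803], [-0.13484901242342898, 0.6412652246881668, -0.7553771610619833], [0.12198829073390087, -0.7457967058937236, -0.6549092535625772]] [ 0.56214161 -0.0386911   1.30178434]
top [[457.63792951083576, 0.0, 249.6362533705653], [0.0, 457.63792951083576, 190.83298968834913], [0.0, 0.0, 1.0]] [[0.016665377087044155, -0.9998157419961187, -0.009526135800921591], [-0.990730139025343, -0.015227778018071162, -0.13498854174876027], [0.13481860714816435, 0.011687464797094602, -0.9908013657304101]] [0.25484191 0.54217504 1.42651163]
wrist [[266.87561052989156, 0.0, 258.9630718878874], [0.0, 266.87561052989156, 184.2530248356359], [0.0, 0.0, 1.0]] [[0.40608326924362076, 0.913831872155037, -0.002772701576938903], [0.8808321558871933, -0.39060738881717083, 0.26750809512340346], [0.24337438566030997, -0.11107284652449202, -0.9635516235103413]] [-0.59924521 -0.0320199   0.39113843]
0.15 [0.2437623  0.54769319 0.2220384 ] [-1.67447614  1.56943453 -2.09334144] 0.0877503530418191
```

View pics/a_side.png

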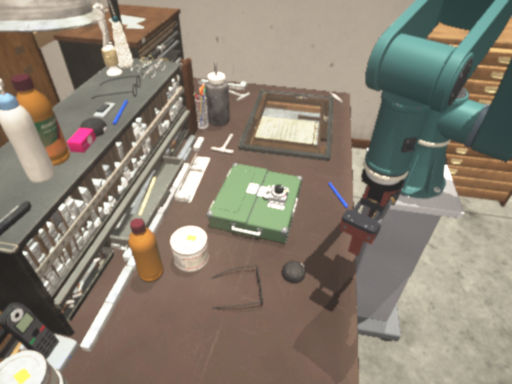

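View pics/a_top.png

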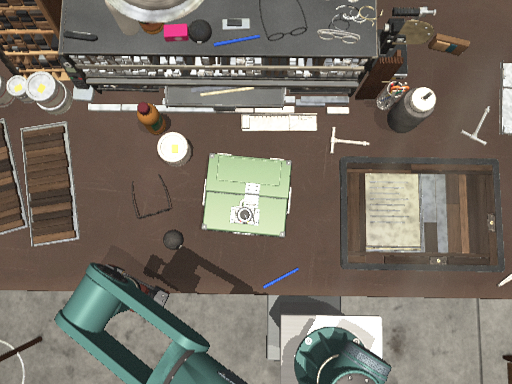

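View pics/a_wrist.png

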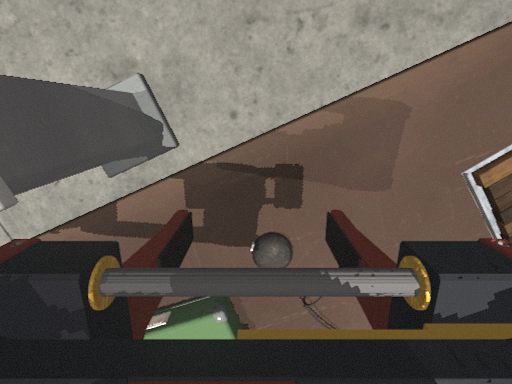

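The top view shows the box spanning about (203-292, 153-236), the padlock at about (245,213), the tape at (174,239), the glasses at (152,195) and the key at (348,140). I'll zoom in on the lock.

```bash
cat > h.py <<'E'
from workcell import *
import numpy as np, cv2
def ray(c,u,v,z):
    d=c["R"].T@np.linalg.inv(c["mtx"])@np.array([u,v,1.]); o=-c["R"].T@c["t"]
    return o+d*(z-o[2])/d[2]
def proj(c,X):
    p=c["mtx"]@(c["R"]@np.asarray(X)+c["t"]); return p[:2]/p[2]
def crop(c,u,v,w,h,s,fn):
    im=c["pixels"][max(0,v-h):v+h,max(0,u-w):u+w]; cv2.imwrite(fn,cv2.resize(im,None,fx=s,fy=s,interpolation=cv2.INTER_CUBIC))
E
python3 - <<'E'
from h import *
c=read_camera("top"); crop(c,247,196,50,46,8,"pics/b_top.png")
print(ray(c,244.5,213.5,.105))
for p in [(203,234),(286,236),(292,157),(209,153)]: print(ray(c,*p,.06))
E
```

```text
[0.45930862 0.27712131 0.105     ]
[0.39712405 0.40621585 0.06      ]
[0.39513469 0.147886   0.06      ]
[0.64569165 0.13030601 0.06      ]
[0.65482777 0.3948943  0.06      ]
```

View pics/b_top.png

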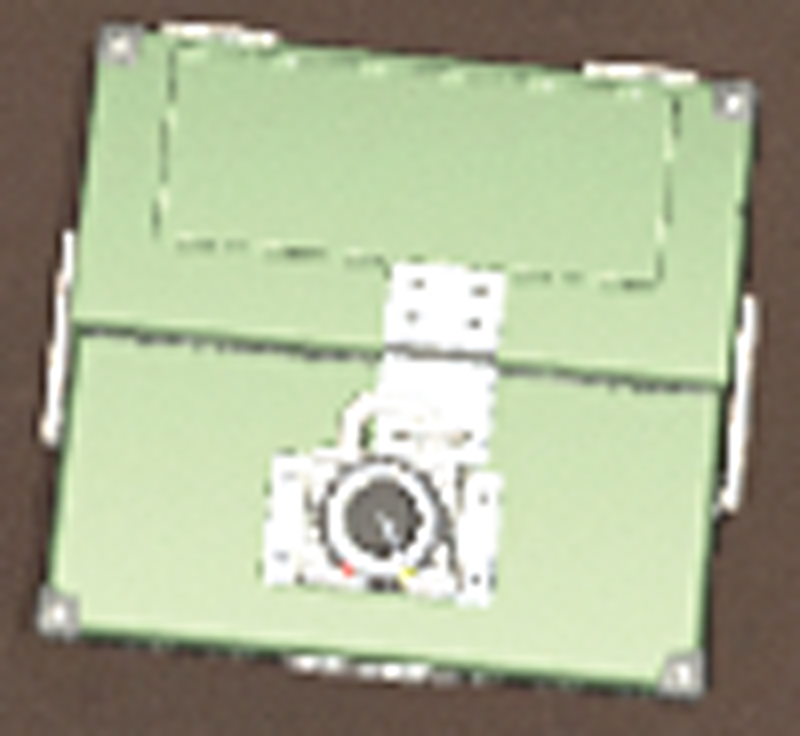

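```bash
python3 - <<'E'
from h import *
c=read_camera("top")
P=lambda x,y,z:ray(c,197+x/8,150+y/8,z)
print("knob",P(385,518,.105))
a,b=P(80,328,.061),P(725,385,.061); d=a-b; print("y dir yaw",np.degrees(np.arctan2(-d[0],d[1])))
f=(P(58,610,.06)+P(682,672,.06)); r=(P(120,42,.065)+P(733,100,.065)); d=r-f;print("x dir yaw",np.degrees(np.arctan2(d[1],d[0])), f/2,r/2)
for a in np.arange(-3.1,3.1,.4):
    q=solve_ik([.459,.277,.25],[0,np.pi/2,a]); print(round(a,2),None if q is None else np.round(q,2))
w=read_camera("wrist"); print(-w["R"].T@w["t"]-get_position())
E
```

```text
knob [0.45554112 0.27515782 0.105     ]
y dir yaw -4.204565904153821
x dir yaw -4.651148142359403 [0.41121152 0.2813088  0.06      ] [0.63664783 0.26296806 0.065     ]
-3.1 [0.41 0.24 1.61 0.   1.29 1.94]
-2.7 [ 0.41  0.24  1.61 -0.    1.29  1.54]
-2.3 [ 0.41  0.24  1.61 -0.    1.29  1.14]
-1.9 [ 0.41  0.24  1.61 -0.    1.29  0.74]
-1.5 [ 0.41  0.24  1.61 -0.    1.29  0.34]
-1.1 [ 0.41  0.24  1.61 -0.    1.29 -0.06]
-0.7 [ 0.41  0.24  1.61 -0.    1.29 -0.46]
-0.3 [ 0.41  0.24  1.61 -0.    1.29 -0.86]
0.1 [ 0.41  0.24  1.61 -0.    1.29 -1.26]
0.5 [ 0.41  0.24  1.61 -0.    1.29 -1.66]
0.9 [ 0.41  0.24  1.61  0.    1.29 -2.06]
1.3 [ 0.41  0.24  1.61  0.    1.29 -2.46]
1.7 [ 0.41  0.24  1.61  0.    1.29 -2.86]
2.1 None
2.5 [0.41 0.24 1.61 0.   1.29 2.63]
2.9 [0.41 0.24 1.61 0.   1.29 2.23]
[-0.06745182  0.03076584  0.16177541]
```

```bash
python3 - <<'E'
from h import *
move_to([.456,.275,.24],[0,np.pi/2,-.08])
c=read_camera("wrist"); cv2.imwrite("pics/c_wrist.png",c["pixels"])
u,v=map(int,proj(c,[.456,.275,.1])); print(u,v,get_t())
crop(c,u,v,70,60,5,"pics/c_crop.png")
E
```

```text
257 176 1.65
```

View pics/c_wrist.png

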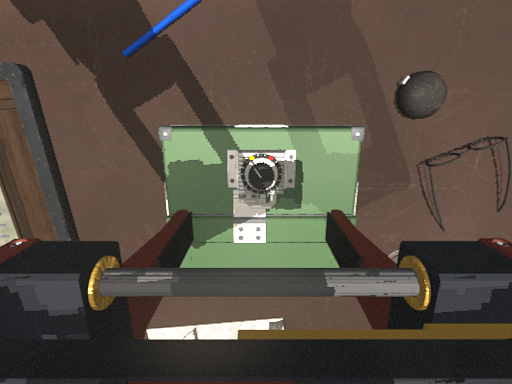

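View pics/c_crop.png

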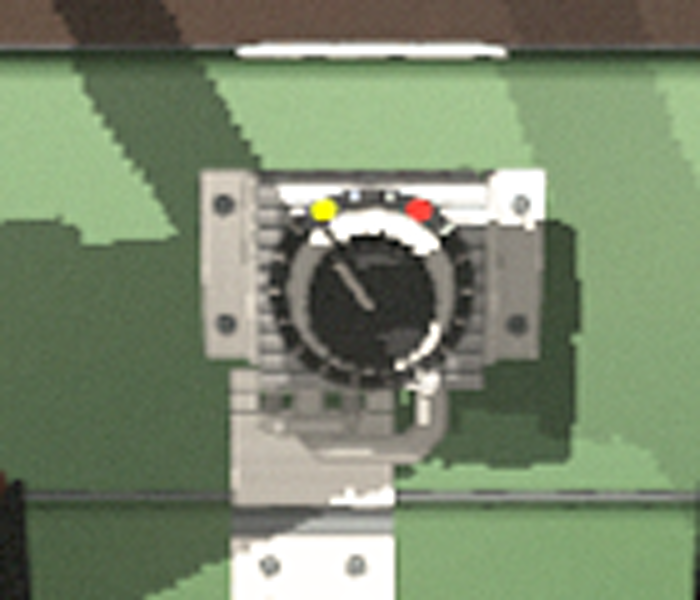

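```bash
cat >> h.py <<'E'
def dots(c,fn=None):
    """dot centres at ring height, lock axis & yaw"""
    hsv=cv2.cvtColor(c["pixels"],cv2.COLOR_BGR2HSV)
    u,v=map(int,proj(c,[.45,.275,.085])); out={}
    for n,lo,hi in(("red",(0,170,120),(8,255,255)),("yellow",(24,170,120),(34,255,255))):
        m=cv2.inRange(hsv,lo,hi); k=np.zeros_like(m); k[max(0,v-60):v+60,max(0,u-60):u+60]=1
        ys,xs=np.nonzero(m*k); out[n]=ray(c,xs.mean(),ys.mean(),.0845); print(n,len(xs),xs.mean(),ys.mean(),out[n])
    r,y=out["red"][:2],out["yellow"][:2]; d=r-y; L=np.linalg.norm(d); yaw=np.arctan2(-d[0],d[1])
    ax=(r+y)/2+.01975*np.array([np.cos(yaw),np.sin(yaw)])
    print("sep mm",L*1e3,"yaw deg",np.degrees(yaw),"axis",ax); return ax,yaw
E
python3 - <<'E'
from h import *
c=read_camera("wrist"); dots(c)
print("knobtop",ray(c,187+373/5,116+302/5,.105))
tip,ce=ray(c,187+335/5,116+262/5,.105),ray(c,187+371/5,116+306/5,.105)
d=tip-ce; print("line ang",np.degrees(np.arctan2(d[1],d[0])),np.linalg.norm(d))
P=lambda x,y,z:ray(c,187+x/5,116+y/5,z)
a,b=P(25,497,.0605),P(697,497,.0605);d=b-a;print("seam yaw",np.degrees(np.arctan2(-d[0],d[1])))
# staple/strap centre, strap edges
a,b=P(232,560,.066),P(394,560,.066);print("strap mid",(a+b)/2, np.linalg.norm(a-b))
E
```

```text
red 15 270.1333333333333 157.6 [0.43770188 0.29137788 0.0845    ]
yellow 15 251.06666666666666 157.6 [0.43590632 0.26855456 0.0845    ]
sep mm 22.89383830691153 yaw deg -4.498318671133432 axis [0.45649326 0.27841723]
knobtop [0.45502909 0.27960401 0.105     ]
line ang -145.9659512508498 0.013159413441468325
seam yaw -4.487178423728885
strap mid [0.53578042 0.25732791 0.066     ] 0.04432844796685568
```

Yaw is -4.5° from the dots and the seam alike. The dots are 22.9 mm apart against 22.8 mm given. The dial reads about 1.2 rad. I'll refine the line angle, then grip.

```bash
python3 - <<'E'
from h import *
ax=np.array([.456,.279])
move_to([*ax,.16],[0,np.pi/2,.59])
c=read_camera("wrist"); dots(c)
u,v=map(int,proj(c,[*ax,.1])); crop(c,u,v,70,60,5,"pics/d_crop.png"); print(u,v,proj(c,[*ax,.105]),get_t())
E
```

```text
red 22 279.54545454545456 183.0909090909091 [0.43777812 0.29157919 0.0845    ]
yellow 18 260.1111111111111 168.05555555555554 [0.43598574 0.26879997 0.0845    ]
sep mm 22.849628429158653 yaw deg -4.499052304826793 axis [0.45657107 0.27864034]
257 196 [257.07565895 198.56001903] 2.425
```

View pics/d_crop.png

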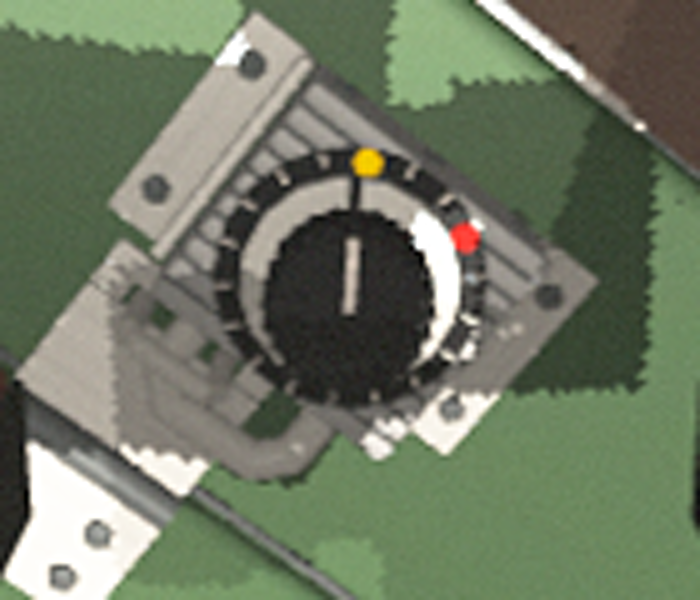

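```bash
python3 - <<'E'
from h import *
c=read_camera("wrist"); ax=np.array([.4565,.2787])
u,v=257,196; P=lambda x,y,z:ray(c,u-70+x/5,v-60+y/5,z)[:2]
d=P(352,237,.105)-P(349,313,.105); print("line",np.degrees(np.arctan2(d[1],d[0]))%360-145.5)
print("knobtop c",P(349,302,.105))
for z in(.087,.089):
  p=P(356,193,z)-ax; print("pointer dial deg",np.degrees(np.arctan2(p[1],p[0]))%360-145.5,np.linalg.norm(p))
E
```

```text
line 65.9917610125446
knobtop c [0.45515445 0.27788853]
pointer dial deg 64.0366077657676 0.01649318071747869
pointer dial deg 64.12877688970556 0.01697124924224417
```

The dial stands at about 65°. I'll descend, grip and turn it 65° clockwise.

```bash
python3 - <<'E'
from h import *
ax=np.array([.4562,.2785]); a0=.59
print("contact",move_straight([*ax,.0905],[0,np.pi/2,a0],v=.05,until_force=8), get_position(),get_force())
gripper_to(.02); print("w",get_gripper_width(),get_force(),get_t())
if .025<get_gripper_width()<.034:
    for k in range(1,14):
        move_straight([*ax,.0905],[0,np.pi/2,a0-np.radians(5*k)],v=.02)
        if k%3==1: print(5*k,np.round(get_force(),1),np.round(get_ft_torque(),3),get_t())
    c=read_camera("wrist");cv2.imwrite("pics/e.png",c["pixels"][100:300,130:390].repeat(3,0).repeat(3,1))
    dots(c); print(get_t(),get_position())
E
```

```text
contact False [0.45642651 0.27859261 0.09080547] [ 0.0101696  -0.0819032  -0.75034549]
w 0.02915960297925416 [ 0.27018328 -0.51449085 -0.73478547] 4.9583
5 [ 1.4 -1.9 -0.2] [-0.101 -0.026 -0.023] 5.2083
20 [-0.5 -0.8  0.2] [0.049 0.015 0.003] 5.9583
35 [-0.6  0.5 -0.3] [ 0.239  0.089 -0.002] 6.7083
50 [-0.1  1.1  1.5] [0.214 0.075 0.051] 7.4583
65 [-0.4  1.3  0. ] [ 0.215 -0.017 -0.098] 8.2083
red 52 262.9230769230769 190.90384615384616 [0.43806219 0.29285804 0.0845    ]
yellow 21 230.52380952380952 204.28571428571428 [0.43500518 0.26955609 0.0845    ]
sep mm 23.50162117422337 yaw deg -7.474018369536443 axis [0.45611589 0.27863805]
8.2583 [0.45626536 0.27851918 0.09050286]
```

View pics/e.png

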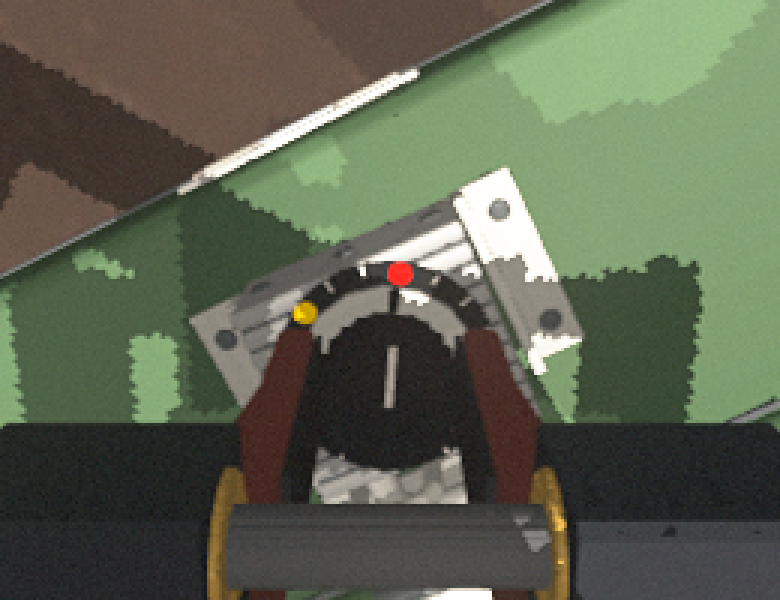

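The pointer, at (395,300), is on the red dot at (400,272). Next I turn back anticlockwise to yellow.

```bash
python3 - <<'E'
from h import *
ax=np.array([.4562,.2785]); a0=.59-np.radians(65)
hold(.25)
for k in range(1,13):
    move_straight([*ax,.0905],[0,np.pi/2,a0+np.radians(5*k)],v=.02)
    if k%3==1: print(5*k,np.round(get_force(),1),np.round(get_ft_torque(),3),get_t())
hold(.2)
c=read_camera("wrist");cv2.imwrite("pics/f.png",c["pixels"][100:300,130:390].repeat(3,0).repeat(3,1))
dots(c); print(get_t(),get_position(),get_gripper_width())
E
```

```text
5 [0.2 0.7 0.5] [ 0.081 -0.056  0.004] 8.7583
20 [-0.1 -0.9  0.1] [-0.143 -0.012 -0.022] 9.5083
35 [ 0.6 -2.5  0.4] [-0.351 -0.067  0.005] 10.2583
50 [ 0.6 -2.3  0.3] [-0.391  0.042 -0.061] 11.0083
red 33 289.06060606060606 207.21212121212122 [0.43639131 0.29205573 0.0845    ]
yellow 40 260.175 190.775 [0.43560823 0.26959616 0.0845    ]
sep mm 22.473220808064237 yaw deg -1.9968731350321183 axis [0.45573777 0.28013776]
11.7583 [0.45612914 0.27865137 0.09049203] 0.02867232893365379
```

View pics/f.png

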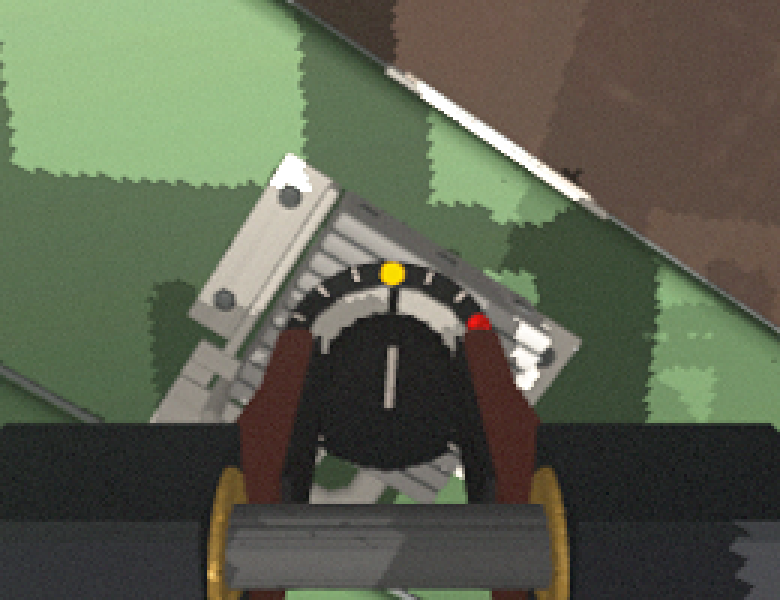

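The pointer is on yellow, at (393,300) against the dot at (393,272). Next I straighten the small twist and draw the case back, watching the force.

```bash
python3 - <<'E'
from h import *
ax=np.array([.4562,.2785]); a=.59-np.radians(5+2.5); th=np.radians(-4.5); u=np.array([np.cos(th),np.sin(th)])
o=[0,np.pi/2,a]
move_straight([*ax,.0905],o,v=.02)
f0=get_force(); print("f0",np.round(f0,1))
for d in list(np.arange(2,28,2))+[27.2]:
    s=move_straight([*(ax-u*d*1e-3),.0905],o,v=.025,until_force=15)
    f=get_force(); print(d,s,np.round(f,1),np.round((get_position()[:2]-ax)@u*1e3,1))
    if s: break
c=read_camera("wrist");cv2.imwrite("pics/g.png",c["pixels"][100:300,130:390].repeat(3,0).repeat(3,1))
t=read_camera("top"); crop(t,247,205,40,35,10,"pics/g_top.png")
t=read_camera("side"); crop(t,270,192,40,30,10,"pics/g_side.png")
print(get_t(),get_gripper_width())
E
```

```text
f0 [-1.3 -0.9  2.2]
2 False [ 0.5 -2.3 -1.1] -1.8
4 False [ 3.6 -4.  -0.4] -3.2
6 False [ 3.3 -3.7 -1.8] -5.2
8 False [ 4.6 -3.8 -1.9] -7.2
10 False [ 3.8 -3.5 -1.7] -9.3
12 False [ 5.1 -2.9 -2.4] -11.5
14 False [ 3.4 -1.5 -0.8] -13.8
16 False [ 2.4 -0.6 -1. ] -16.0
18 False [ 3.2  0.3 -1.6] -18.2
20 False [ 2.9  0.9 -1.2] -20.2
22 False [ 1.5  0.5 -1.2] -22.3
24 False [ 2.4 -0.4  0.1] -24.2
26 False [ 3.1 -0.6 -0.5] -26.2
27.2 False [ 4.5 -0.5 -1.9] -27.0
15.6583 0.028862184114784462
```

View pics/g.png

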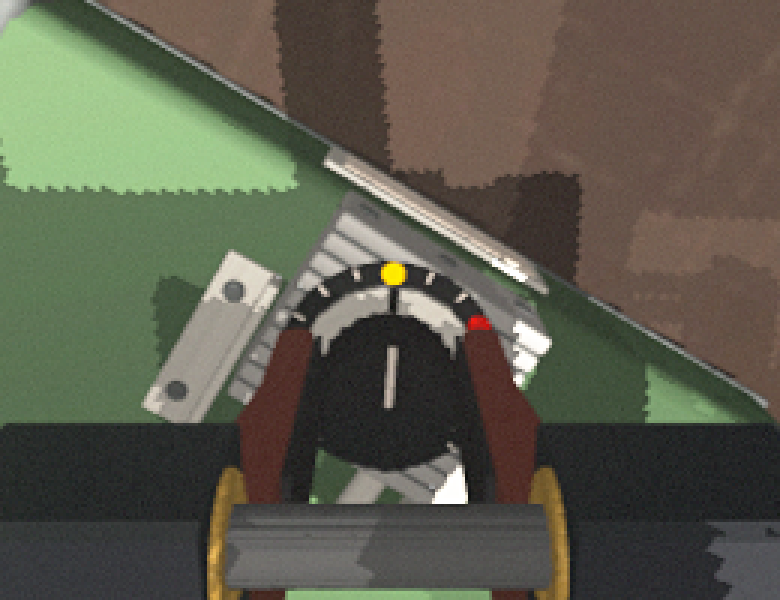

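View pics/g_top.png

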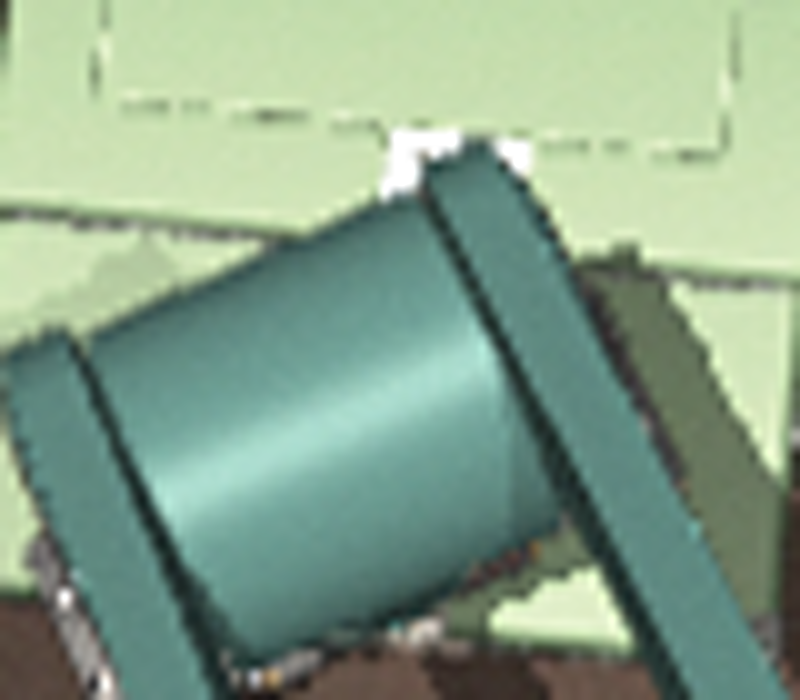

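View pics/g_side.png

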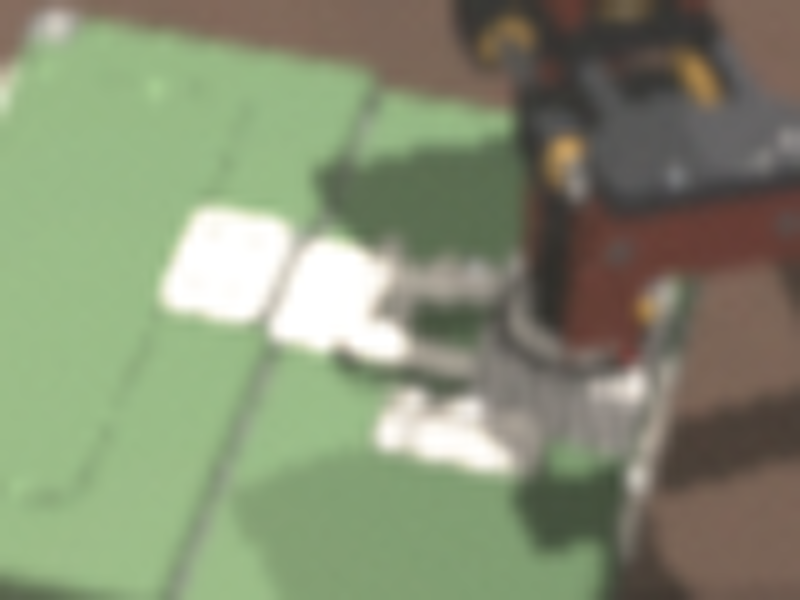

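The shackle slid out at about 3-5 N over 27 mm. Next I make sure it is fully open, move forward 28 mm so that the staple sits in the gap, and look.

```bash
python3 - <<'E'
from h import *
ax=np.array([.4562,.2785]); a=.59-np.radians(5+2.5); th=np.radians(-4.5); u=np.array([np.cos(th),np.sin(th)])
o=[0,np.pi/2,a]
print("end",move_straight([*(ax-u*.0295),.0905],o,v=.015,until_force=8),get_force(),(get_position()[:2]-ax)@u*1e3)
hold(.15)
for d in list(np.arange(24,1,-4))+[0,-1]:
    s=move_straight([*(ax-u*d*1e-3),.0905],o,v=.025,until_force=10)
    print(d,s,np.round(get_force(),1),np.round((get_position()[:2]-ax)@u*1e3,1))
    if s: break
c=read_camera("wrist");cv2.imwrite("pics/i.png",c["pixels"][100:300,130:390].repeat(3,0).repeat(3,1))
t=read_camera("side"); crop(t,270,192,40,30,10,"pics/i_side.png")
print(get_t(),get_gripper_width())
E
```

```text
end True [ 1.71688677 -0.57496398 -0.84075761] -27.08128290894846
24 False [-4.3  1.9  5.3] -26.1
20 False [-5.9  2.   8.8] -23.1
16 False [-7.9  0.8 10.4] -19.6
12 False [-8.6  1.1 10.8] -15.7
8 False [-8.4  1.5 10.2] -11.7
4 False [-7.2  2.1 10.7] -7.7
0 False [-7.5  1.2 10.8] -3.6
-1 False [-8.4  2.1 12.3] -3.1
18.475 0.028954361405190223
```

View pics/i.png

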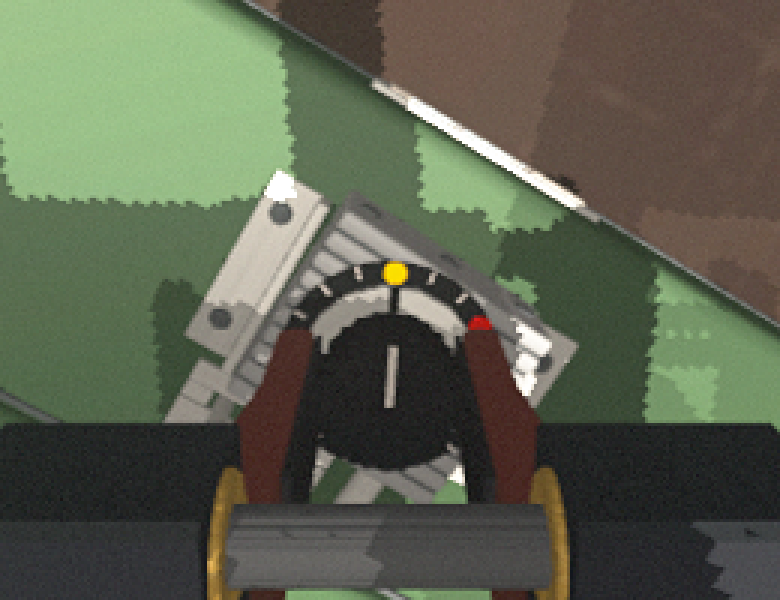

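View pics/i_side.png

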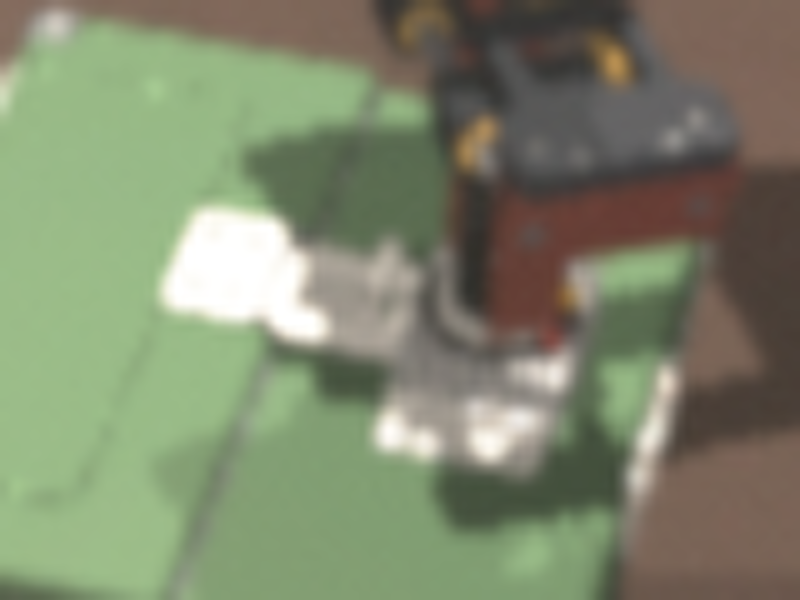

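The lock slid forward with about 8 N of drag and 11 N of upward load, so it is pressed on the deck and the arm lags by 3 mm. I'll unload it in z, bring it forward by the remainder, then lift with a force guard.

```bash
python3 - <<'E'
from h import *
ax=np.array([.4562,.2785]); a=.59-np.radians(5+2.5); th=np.radians(-4.5); u=np.array([np.cos(th),np.sin(th)])
o=[0,np.pi/2,a]
def rep(n,s): print(n,s,np.round(get_force(),1),np.round(get_ft_torque(),2),np.round((get_position()[:2]-ax)@u*1e3,1),round(get_position()[2],4))
rep("now",0)
for z in(.0915,.0925,.0935):
    s=move_straight([*(ax+u*.001),z],o,v=.02); hold(.1); rep(z,s)
    if get_force()[2]<0: break
zc=z
for d in(.002,.003,.004):
    if (get_position()[:2]-ax)@u>.0005: break
    s=move_straight([*(ax+u*d),zc],o,v=.02,until_force=8); hold(.1); rep(d,s)
t=read_camera("side"); crop(t,270,192,40,30,10,"pics/j_side.png"); print(get_t())
E
```

```text
now 0 [-8.5  1.8 11.4] [0.35 1.61 0.03] -3.1 0.0905
0.0915 False [-0.1  0.2 -3.8] [ 0.09 -0.   -0.03] 0.5 0.0908
18.875
```

View pics/j_side.png

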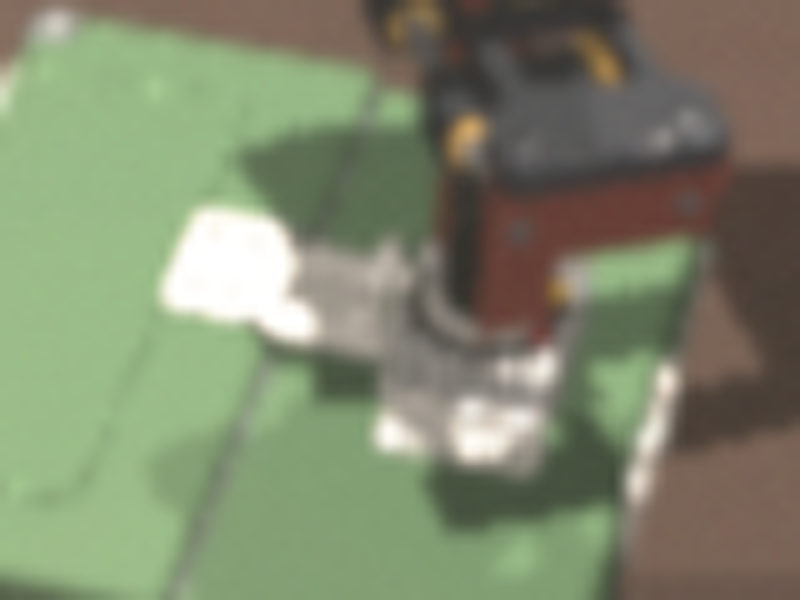

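The load is gone and the case is at +0.5 mm, so the staple is about 35.5 mm ahead. Lifting now.

```bash
python3 - <<'E'
from h import *
ax=np.array([.4562,.2785]); a=.59-np.radians(5+2.5); th=np.radians(-4.5); u=np.array([np.cos(th),np.sin(th)])
o=[0,np.pi/2,a]; p=ax+u*.001; ok=True
for z in(.095,.10,.105,.11,.116,.122,.13):
    s=move_straight([*p,z],o,v=.025,until_force=9)
    print(z,s,np.round(get_force(),1),np.round(get_ft_torque(),2),np.round(get_position(),4))
    if s: ok=False;break
if ok:
    move_straight([*p,.24],o,v=.08); hold(.5); print(np.round(get_force(),1))
c=read_camera("wrist");cv2.imwrite("pics/k.png",c["pixels"])
t=read_camera("side"); crop(t,270,180,50,40,8,"pics/k_side.png")
print(get_t(),get_gripper_width(),get_position())
E
```

```text
0.095 False [ 0.7 -0.5 -4.1] [-0.09  0.07  0.01] [0.4572 0.2783 0.0951]
0.1 False [ 0.5  0.5 -3.9] [0.02 0.02 0.01] [0.4576 0.2787 0.1004]
0.105 False [-0.6 -0.6 -5. ] [ 0.13  0.03 -0.04] [0.4574 0.2785 0.1052]
0.11 False [ 0.2  0.3 -5.1] [ 0.06  0.03 -0.01] [0.4574 0.2785 0.1102]
0.116 False [ 1.1  0.  -5.3] [ 0.12  0.06 -0.  ] [0.4574 0.2785 0.1162]
0.122 False [ 0.5 -0.1 -5.2] [ 0.07  0.04 -0.04] [0.4574 0.2785 0.1222]
0.13 False [-0.4 -0.5 -5.3] [0.08 0.06 0.02] [0.4574 0.2785 0.1302]
[-0.2 -0.  -3.8]
23.5917 0.028649015331613674 [0.45720678 0.27842363 0.24001822]
```

View pics/k.png

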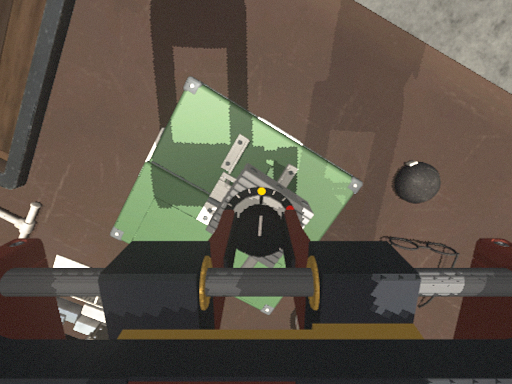

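View pics/k_side.png

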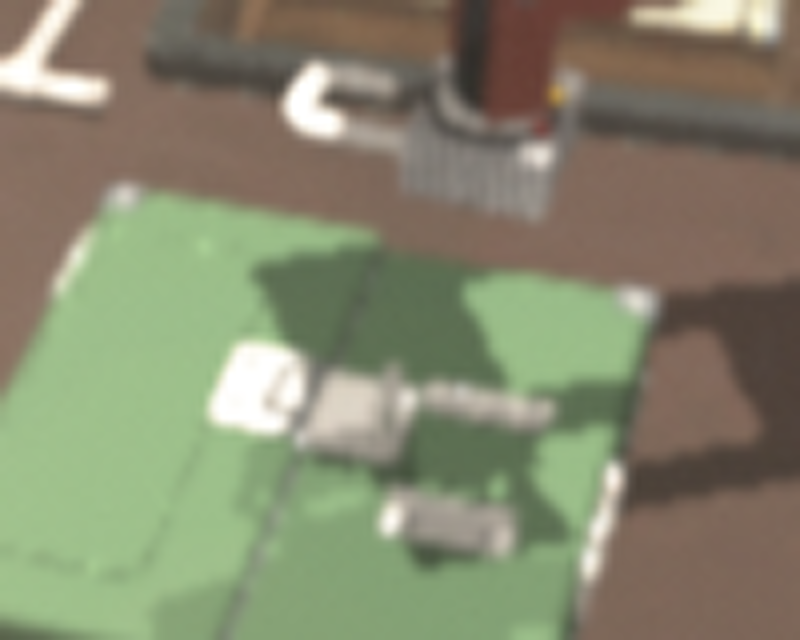

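The padlock is off the staple, with the open shackle visible at about (290-410, 70-150). I'll check the extension numerically.

```bash
python3 - <<'E'
from h import *
t=read_camera("side"); p=get_position(); th=np.radians(-4.5); u=np.array([np.cos(th),np.sin(th)])
z=p[2]-.0905+.071; print("lock z",z)
for e in(0,16,20,24): print(e,(proj(t,[*(p[:2]+u*(.046+e*1e-3)),z])-[220,140])*8)
hold(.3); print(get_dq().__abs__().max() if hasattr(get_dq(),'max') else get_dq())
E
```

```text
lock z 0.22050265718294948
0 [365.02884315 105.01527958]
16 [321.82885609  97.55525385]
20 [311.06710211  95.69685141]
24 [300.32058028  93.84107934]
0.0008580844070108715
```

The bow bar's centreline, at about x = 303 in the crop, matches 23-24 mm drawn out. Handing in.

```bash
python3 - <<'E'
from h import *
print(get_gripper_width(),get_force(),get_t()); job_done()
E
```

```text
0.028987106780378635 [ 0.32086583 -0.01051959 -4.77109393] 23.9417
the job is handed in; nothing more can be done
```

The padlock is off the staple, open, and was held up in the gripper when I handed the job in at about 24 s; the hand-in reports no verdict.

**What I did**
- I gripped the dial knob and turned it 65° clockwise to red, then 60° anticlockwise to yellow. The wrist camera showed the pointer on the dot each time.
- I drew the case back 27 mm at about 2–6 N. I then moved it forward until the staple was in the shackle's gap, and lifted straight up.

**Last checks**
- **Height:** the lock's centre was at z ≈ 0.22 m, worked out from the gripper's position; 0.158 m is needed.
- **Shackle:** it read about 23 mm out in the side view; 16 mm is needed.
- **Grip:** the opening was 29 mm on the 29.6 mm knob, with about 4–5 N of weight carried and the arm still.
- **Bystanders:** the gripper never went near the tape, key or glasses, but I did not re-measure their positions.

**What disagreed**
- **Drag moving forward:** the lock pressed on the deck, with about 8 N drag and 11 N upward load. This went away when I raised the tool command by 1 mm. It stayed well under the 60 N limit.
- **Case twist:** the case seemed to turn about 2–3° between the angle irons while the dial was being turned. I turned the tool back 2.5° before drawing.

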